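# Load the shielded test box and latch its door

## Robot

A 7-joint arm with a two-finger parallel gripper is mounted at the origin on the work surface; the furniture and walls round the work are solid. World frame = base frame: x ahead of the robot, y to its left, z up, the work surface at z = 0. Lengths are in mm, angles in rad, forces in N, time in s.
With the tool pointing down it reaches from about 400 to 875 mm from the base axis. Payload 4.4 kg.
Tool frame: the origin (TCP) lies on the centre line of the jaws, within the pads' length; the fingertips stand 14 mm ahead of it and the grasp point (between the pads) lies 5 mm behind it (tips_ahead is the distance from the TCP to the fingertips, in mm); z points along the fingers, y is the line along which they close (so a half turn about z gives the same grasp; the last joint's range is limited). The gripper opens to 85 mm and grips with 20 to 120 N. Pads are 22 mm wide; open, the fingers measure 114 mm over their backs; the gripper's body (76 mm by 85 mm) begins 54 mm behind the grasp point. The pads swing forward as they close: fully open they stand 13 mm farther back than shut.
Start: joints at [1.164, 0.628, 0.038, 1.517, -0.027, 0.996, -0.02], TCP at [217.284, -612.622, 245.313] pointing down, gripper open.
Joint ranges: [-3.06, 3.06], [-0.37, 2.12], [-1.25, 1.32], [0.18, 2.47], [-1.1, 4.24], [0.23, 1.98], [-2.94, 2.94]. Speed limits (rad/s): [2.57, 2.57, 3.14, 3.14, 3.14, 3.14, 3.14].

## Interface

Orientations are given as [roll, pitch, yaw] about the fixed x, y, z axes, in that order (R = Rz(yaw) Ry(pitch) Rx(roll)).
In Python, from cell import * gives the robot as it stands.
- The arm moves only by the tool move_arm, never from a script. Its argument "rows" is text: rows parted by semicolons, each of 7 numbers parted by spaces: the shift along the tool's x, y, z scaled (see below), then the turn, a rotation vector about the tool's x, y, z scaled (see below), then the closure, from -1 (fully open) to 1 (shut). A call has 1 to 12 rows; each row is the pose to reach, as a shift and turn from the pose commanded when the call began, along the tool's axes at that moment; what a row does not reach only later rows make up. The controller multiplies each number of a shift by 0.3 m and each number of a turn by pi/2 rad. A row lasts 1/12 s, in which the tool goes at most 41.7 mm and 7.16 degrees, less where a joint would pass 70% of its speed; a pose out of reach is approached as far as the arm can. A call with a number of a shift or a turn outside -1 to 1 is refused whole. A call with a gripper value outside its range is refused whole. The fingers move at their own pace and stop on an object; the grip force is fixed at half the most. Time passes only in rows, so rows that repeat a pose let the fingers close. It gives the time, the measured TCP pose, the force, the opening and the grip force at its end, in the units of the state.
- read_state(): the state, without advancing time (a new reading comes with each control period).
- get_image(name): name is "scene" or "top"; returns a dict with "img" (400x640x3 uint8, red, green, blue), "vfov" (degrees; the focal length in pixels is half the picture's height over the tangent of half this angle, whatever the lens; pixels are square), "cx", "cy" (the principal point, pixels), "extrinsics" (4x4, takes a point from camera to world coordinates). Camera axes: x right, y up, looking along -z (the intrinsics and any distortion apply to the point x, -y, -z); pixel columns grow to the right and rows downward; lengths in mm; the calibration is good to about 2 mm. A picture is of the moment at which its call begins. There is no depth.
- finish_job(): hands the job in; it is judged then, once.
The state is a dict: "clock": time; "qpos": joint angles; "qd": joint speeds; "tau": joint torques, N m; "eef_pos": TCP position; "tool_rot": TCP orientation; "force": force on the tool from outside, world axes, zero at the start; "torque": the same for the moment, N m; "width": finger opening in mm; "gripper_force": force on a finger pad.
Only numpy, scipy, OpenCV 4.12 (cv2) and the standard library are available. Lean on these libraries where they do the work, as an engineer would, in place of code of your own. Each camera call takes 0.05 s, during which the arm holds its last target. There are 200 camera calls.

## Task

Lay the green board component side up in the middle of the pulled-out tray of the shielded test box, slide the tray fully home, then swing the box's door shut and press it until its catch clicks over and holds it seated. Press gently and stop when you feel it seat: neither tray nor door may be pushed with more than 30 N, because the spring-finger gasket bends easily. Leave the note pad, the torque spanner and the blue screwdriver where they lie.

Things in the scene. Friction and masses are not known exactly. Their poses are not given: they have to be found in the camera images.
- shield_box: grey sheet-metal shielded test box, fixed at the left rear of the bench; 165 mm deep (its x), 190 wide (its y), 82 high. Origin: centre of its underside, on the bench. Its open front looks along its own -x (roughly the world's -y), front plane 82.5 mm from the origin. Door hinged at its -y side (far from the robot), catch at its +y side.
- shield_tray (a joint): travel of the aluminium tray in m: 0 is fully home at its rear rubber stops; grows as it comes out along the box's -x, at most 0.143, when its rear edge is level with the box's front. About 2 N of friction.
- tray_center (a point): middle of the tray's blue-lined floor, 19 mm above the bench; axes as the box's. The inside measures 130 mm along the box's x and 128 mm along its y. Side and rear rims reach 27 mm above the bench, the front plate 58 mm.
- tray_push (a point): middle of the outer side of the tray's upright front plate, at its folded edge (130 mm wide along y), 50 mm above the bench; the plate itself (5 mm behind the point) reaches 58 mm above the bench. Push along the box's +x. When the tray is home the point lies level with the box's front plane.
- shield_door (a joint): angle of the door in rad: 0 nominally shut, grows as it opens, to 1.9. A sprung roller catch clicks over at about 10 N at the push point, 5 to 12 mm before the door seats on a rubber bumper; unclicked, the catch pushes it back to 0.055 or more. Catch and bumper are adjusted together: the door seats anywhere from -0.02 to 0.038 rad, to be felt.
- door_push (a point): push point on the door's outer face, 140 mm from the hinge axis, 60 mm above the bench. Its x axis is the door's normal, pointing inward (the way to push), its y axis points from hinge to free edge. Panel 12 mm thick, 6 to 184 mm from the hinge, 13 to 81 mm above the bench; a folded pull flange stands 18 mm out of the outer face from 174 mm on.
- door_hinge (a point): point on the door's upright hinge axis, 60 mm above the bench; turns with the door, its y axis points to the free edge; the door's outer face lies 11 mm to -x of it.
- green_board: green circuit board on four 14 mm nylon standoffs, a coaxial connector at each end: 36 mm wide (x), 110 long over the connectors (y), 31 high. Origin 11 mm above the standoffs' feet; the bare board's edges lie 3 to 5 mm above the origin, from y -44 to +34 mm; components 15 mm higher. z up from the component side. Grip across the 36 mm. Fits the tray lengthwise or crosswise.
- note_pad: yellow note pad, 75 by 75 by 11 mm, a bystander; origin at the centre of its underside
- torque_spanner: orange-handled torque spanner, 151 mm long, a bystander; origin at the centre of its underside
- driver_1: blue screwdriver, 157 mm long, a bystander; origin at the centre of its underside

How it is judged (in metres and radians):
On the way, in this order (a step that is already met when the one before it is completed fails the run):
1. the board lies flat in the pulled-out tray, let go (horizontal distance between green_board and tray_center below 0.02 m and z of green_board in the frame of tray_center below 0.016 m and angle between green_board's own z axis and vertical below 0.12 rad and contact force between the fingers and green_board below 0.1 N and value of joint shield_tray above 0.03 m), for 0.2 s.
2. the tray is fully home with the board in it, the door still open (value of joint shield_tray below 0.005 m and horizontal distance between green_board and tray_center below 0.02 m and value of joint shield_door above 0.3 rad), for 0.2 s.
At the end, for the whole second after the job is handed in: The door has clicked over its catch and rests seated (joint below 0.045 rad, still); the tray is home within 6 mm; the board lies flat in the tray, component side up, its centre within 20 mm of the tray's middle, at rest (value of joint shield_door below 0.045 rad and velocity of joint shield_door between -0.05 and 0.05 rad/s and value of joint shield_tray below 0.006 m and horizontal distance between green_board and tray_center below 0.02 m and z of green_board in the frame of tray_center below 0.016 m and angle between green_board's own z axis and vertical below 0.12 rad and linear speed of green_board below 0.02 m/s); the robot touches nothing.
It fails at once if the box, its tray or its door is pressed with more than 30 N (contact force between any of the arm, the fingers and shield_box above 30 N).
It fails at once if the note pad, torque spanner or blue screwdriver is shifted by more than 30 mm (distance of any of note_pad, torque_spanner, driver_1 from where it was at the start of the episode above 0.03 m).
It also fails if it takes over 62 s, if anything falls off the work surface, if the arm or the gripper's body presses on something with over 40 N, if the wrist force passes 120 N, or if a joint passes its speed limit or range.

## Working session

There is one attempt and no reset: what is moved stays moved. The work goes in short steps, Python scripts to look and compute and a tool call to move; the robot and the scene stay as the last step left them, time stands still between calls to the robot, and variables do not carry over. Pictures are saved under pics/ and viewed, at most 10 in all, crops included, and the job is handed in when it is done.

Besides the shell and the picture viewer there is one more tool, called after "Emit:" by a JSON object that holds its "api" and its "payload". move_arm: Moves the arm, as the interface text tells. Its arguments: {"type":"object","properties":{"rows":{"type":"string"}},"required":["rows"]}

```bash
mkdir -p pics; ls
python3 - <<'E'
from cell import *
import cv2,numpy as np
for n in("scene","top"):
    d=get_image(n); cv2.imwrite(f"pics/{n}0.png",d["img"][:,:,::-1]); print(n,d["vfov"],d["cx"],d["cy"],np.array(d["extrinsics"]).round(4).tolist(),[k for k in d])
print(read_state())
E
```

```text
pics
scene 57.3052885916946 311.40420805174716 197.50924370732815 [[-0.482, 0.433, -0.7617, -358.9446], [-0.8761, -0.2255, 0.4263, 664.9329], [0.0128, 0.8727, 0.488, 661.7422], [0.0, 0.0, 0.0, 1.0]] ['img', 'vfov', 'cx', 'cy', 'extrinsics']
top 54.837365471250976 321.11605395116715 197.60280806555906 [[-0.0253, 0.9935, -0.1114, 418.6763], [-0.9997, -0.026, -0.0047, 176.1848], [-0.0076, 0.1113, 0.9938, 1055.0459], [0.0, 0.0, 0.0, 1.0]] ['img', 'vfov', 'cx', 'cy', 'extrinsics']
{'clock': 0.1, 'qpos': array([ 1.16420737,  0.62923192,  0.03845653,  1.51824295, -0.02699674,
        0.99630202, -0.02001798]), 'qd': array([-0.00123432, -0.00390604, -0.00088253, -0.00252888,  0.00062458,
        0.00014411,  0.00254584]), 'tau': array([ 3.49915819e-03, -5.64535511e+01,  1.23074558e+00, -1.93974119e+01,
        1.13060785e-02,  5.44515759e-03,  2.40169987e-05]), 'eef_pos': array([ 217.09823058, -612.11997194,  244.50332806]), 'tool_rot': array([-3.13992686e+00,  2.46996913e-05,  3.40763822e-01]), 'force': array([ 0.57562254, -1.05376307, -0.91961981]), 'torque': array([ 0.00229228,  0.04449556, -0.03195836]), 'gripper_force': 0.0, 'width': 85.44953646453803}
```

View pics/top0.png

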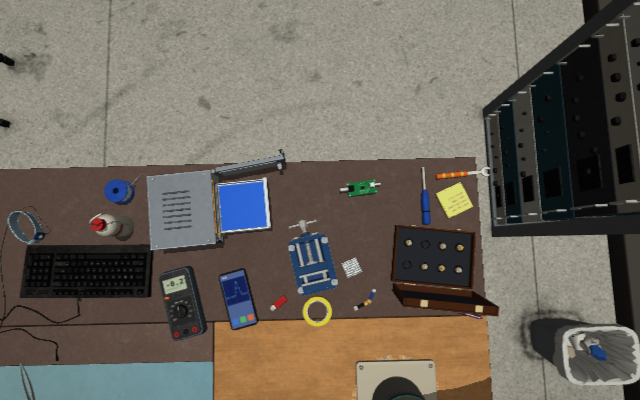

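View pics/scene0.png

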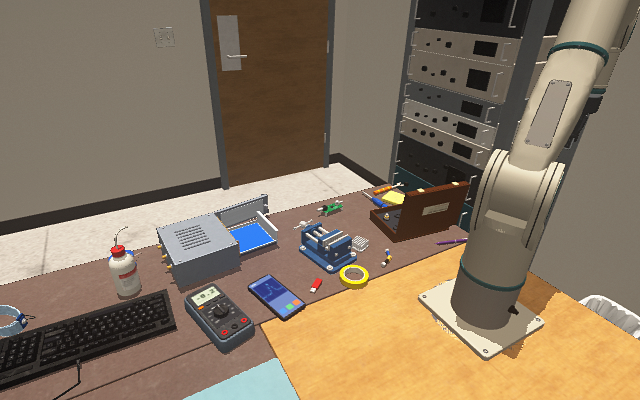

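The top view shows the box at (182,210) with tray (245,205), door open along (215-285,160), the board at (361,188), the driver at (425,195), the pad at (454,198) and the spanner at (462,175). I'll enlarge the two key areas.

Run:
```python
import cv2
a=cv2.imread("pics/top0.png")
cv2.imwrite("pics/c1.png",cv2.resize(a[140:260,140:300],None,fx=5,fy=5,interpolation=cv2.INTER_CUBIC))
cv2.imwrite("pics/c2.png",cv2.resize(a[165:215,325:395],None,fx=10,fy=10,interpolation=cv2.INTER_CUBIC))
```

```text
(no output)
```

View pics/c1.png

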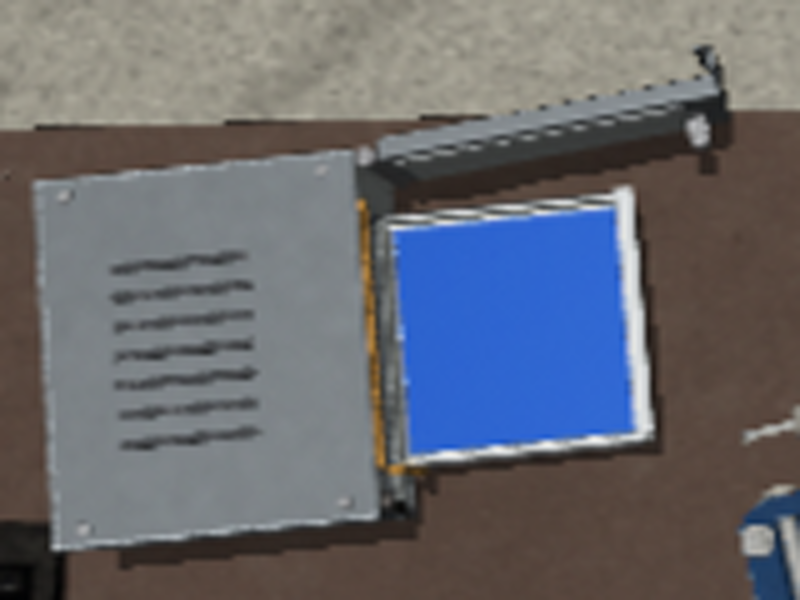

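View pics/c2.png

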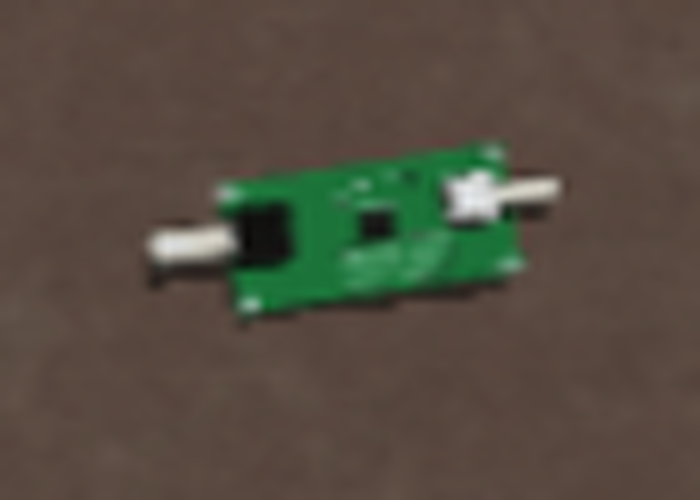

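```bash
cat > h.py <<'E'
import numpy as np,cv2
C={}
C["top"]=(54.837365471250976,321.11605395116715,197.60280806555906,[[-0.0253,0.9935,-0.1114,418.6763],[-0.9997,-0.026,-0.0047,176.1848],[-0.0076,0.1113,0.9938,1055.0459]])
C["scene"]=(57.3052885916946,311.40420805174716,197.50924370732815,[[-0.482,0.433,-0.7617,-358.9446],[-0.8761,-0.2255,0.4263,664.9329],[0.0128,0.8727,0.488,661.7422]])
def ray(u,v,z,cam="top"):
    f,cx,cy,E=C[cam];E=np.array(E);f=200/np.tan(np.radians(f/2))
    d=E[:,:3]@[(u-cx)/f,-(v-cy)/f,-1];return E[:,3]+d*(z-E[2,3])/d[2]
def proj(p,cam="top"):
    f,cx,cy,E=C[cam];E=np.array(E);f=200/np.tan(np.radians(f/2))
    q=E[:,:3].T@(np.array(p)-E[:,3]);return cx-f*q[0]/q[2],cy+f*q[1]/q[2]
def fit(model,meas):  # 2D rigid, model->meas
    a=np.array(model,float);b=np.array(meas)[:,:2];A=a-a.mean(0);B=b-b.mean(0)
    t=np.arctan2((A[:,0]*B[:,1]-A[:,1]*B[:,0]).sum(),(A*B).sum())
    R=np.array([[np.cos(t),-np.sin(t)],[np.sin(t),np.cos(t)]]);o=b.mean(0)-R@a.mean(0)
    return o,t,np.linalg.norm(a@R.T+o-b,axis=1)
E
cat > m.py <<'E'
from h import *
def c(p,s,ox,oy,z):return ray((p[0]+.5)/s-.5+ox,(p[1]+.5)/s-.5+oy,z)
k=lambda P,z:[c(p,5,140,140,z) for p in P]
bt=k([(35,182),(357,150),(380,520),(53,550)],82)
print(np.round(bt,1)); D=lambda b:[round(float(np.linalg.norm(b[i]-b[(i+1)%4])),1) for i in range(4)]
print(D(bt))
# box axes: -x = open front (world -y); y of box: door hinge at -y far = world +x
o,t,r=fit([(82.5,-95),(-82.5,-95),(-82.5,95),(82.5,95)],bt);print("box",o,t,r)
tf=k([(390,228),(612,208),(635,435),(410,455)],19);print(np.round(tf,1),D(tf),np.mean(tf,0))
o,t,r=fit([(65,-64),(-65,-64),(-65,64),(65,64)],tf);print("tray",o,t,r)
bb=[c(p,10,325,165,15) for p in [(215,187),(500,145),(523,270),(235,313)]];print(np.round(bb,1),D(bb))
o,t,r=fit([(18,34),(18,-44),(-18,-44),(-18,34)],bb);print("board",o,t,r)
print("conn ends",c((150,245),10,325,165,20),c((560,190),10,325,165,20))
# door
print("door outer top edge", [c(p,5,140,140,81) for p in [(378,138),(700,80),(385,160),(715,97)]])
E
python3 m.py
```

```text
[[595.2 626.8  82. ]
 [607.4 461.5  82. ]
 [418.5 448.6  82. ]
 [407.7 613.   82. ]]
[165.8, 189.4, 164.7, 188.0]
box [507.18886259 537.49179113] 1.640996106110775 [1.04810134 0.51171132 0.2889581  1.03164266]
[[576.1 461.7  19. ]
 [583.9 340.7  19. ]
 [460.3 329.4  19. ]
 [452.7 450.3  19. ]] [121.2, 124.1, 121.2, 123.9] [518.26403663 395.52048166  19.        ]
tray [518.26403663 395.52048166] 1.6484395643035348 [3.74534486 5.97062596 3.71352368 6.0097887 ]
[[572.8 112.2  15. ]
 [582.3  34.2  15. ]
 [547.8  29.3  15. ]
 [538.1 107.9  15. ]] [78.6, 34.8, 79.2, 35.0]
board [559.6658541  75.8598304] 0.12369727097016223 [0.63162977 0.66862907 0.88336036 0.7337824 ]
conn ends [556.68728674 130.59864103  20.        ] [568.7899786   19.12569878  20.        ]
door outer top edge [array([613.59498777, 450.97179439,  81.        ]), array([639.49660035, 284.9447624 ,  81.        ]), array([602.025759  , 447.31042387,  81.        ]), array([630.37563818, 277.34001301,  81.        ])]
```

```bash
cat >> h.py <<'E'
import json,os
# box frame
BO=np.array([507.2,537.5]);BX=np.array([np.cos(1.641),np.sin(1.641)]);BY=np.array([-BX[1],BX[0]])
def box(x,y):return BO+x*BX+y*BY
def yv(psi):return psi+np.pi/2        # yaw of tool whose y axis points along psi
def num(cur,tgt):  # cur,tgt: x,y,z,yaw (tool down) -> row numbers
    c,s=np.cos(cur[3]),np.sin(cur[3]);R=np.array([[c,s,0],[s,-c,0],[0,0,-1]])
    d=R@(np.array(tgt[:3])-cur[:3])/300
    return [round(float(v),3) for v in d]+[0,0,round(float(-(tgt[3]-cur[3])/(np.pi/2)),3)]
def seq(cur,*tg):
    for t in tg:
        n=num(cur,t);print(np.round(t,3),"->",n)
E
python3 - <<'E'
from h import *
s=(217.284,-612.622,245.313,.3408)
w1=(345,-290,245,1.0); seq(s,w1)
w2=(559.7,75.9,200,1.695); seq(w1,w2,)
w3=(559.7,75.9,25,1.695); seq(w2,w3)
print([ray(495,235,z).round() for z in(-750,0,245)])
fp=[ray((u+.5)/5-.5+140,(v+.5)/5-.5+140,58) for u,v in[(632,187),(655,437)]]
for p in fp:
    q=p[:2]-BO; print("front plate top box coords",q@BX,q@BY)
E
```

```text
[ 345. -290.  245.    1.] -> [0.761, -0.871, 0.001, 0, 0, -0.42]
[559.7    75.9   200.      1.695] -> [1.413, -0.057, 0.15, 0, 0, -0.442]
[559.7    75.9    25.      1.695] -> [0.0, 0.0, 0.583, 0, 0, -0.0]
[array([ 425., -618., -750.]), array([ 422., -288.,    0.]), array([ 422., -180.,  245.])]
front plate top box coords -218.7422501520233 -66.1563441479306
front plate top box coords -220.18532813040608 65.33535206520746
```

Emit:
{"api": "move_arm", "payload": {"rows": "0.761 -0.871 0.001 0 0 -0.42 -0.18;0.761 -0.871 0.001 0 0 -0.42 -0.18;0.761 -0.871 0.001 0 0 -0.42 -0.18;0.761 -0.871 0.001 0 0 -0.42 -0.18;0.761 -0.871 0.001 0 0 -0.42 -0.18;0.761 -0.871 0.001 0 0 -0.42 -0.18;0.761 -0.871 0.001 0 0 -0.42 -0.18;0.761 -0.871 0.001 0 0 -0.42 -0.18;0.761 -0.871 0.001 0 0 -0.42 -0.18;0.761 -0.871 0.001 0 0 -0.42 -0.18;0.761 -0.871 0.001 0 0 -0.42 -0.18"}}

```text
clock: 1.02
eef_pos: [345.3, -289.7, 245.0]
tool_rot: [3.142, 0.0, 1.003]
force: [-1.0, 0.2, 1.2]
width: 50.5
gripper_force: 0.0
```

Run:
```python
from h import *
w1=(345,-290,245,1.0)
a=(452,-107,225,1.35); b=(559.7,75.9,200,1.695); seq(w1,a); seq(a,b)
seq(b,(559.7,75.9,60,1.695),(559.7,75.9,25,1.695))
```

```text
[ 452.   -107.    225.      1.35] -> [0.706, -0.029, 0.067, 0, 0, -0.223]
[559.7    75.9   200.      1.695] -> [0.673, 0.217, 0.083, 0, 0, -0.22]
[559.7    75.9    60.      1.695] -> [0.0, 0.0, 0.467, 0, 0, -0.0]
[559.7    75.9    25.      1.695] -> [0.0, 0.0, 0.583, 0, 0, -0.0]
```

Emit:
{"api": "move_arm", "payload": {"rows": "0.706 -0.029 0.067 0 0 -0.223 -0.18;0.706 -0.029 0.067 0 0 -0.223 -0.18;0.706 -0.029 0.067 0 0 -0.223 -0.18;0.706 -0.029 0.067 0 0 -0.223 -0.18;0.706 -0.029 0.067 0 0 -0.223 -0.18;0.706 -0.029 0.067 0 0 -0.223 -0.18;0.706 -0.029 0.067 0 0 -0.223 -0.18"}}

```text
clock: 1.6
eef_pos: [453.6, -105.8, 224.5]
tool_rot: [3.141, -0.001, 1.354]
force: [0.2, -0.3, -0.2]
width: 50.1
gripper_force: 0.0
```

Emit:
{"api": "move_arm", "payload": {"rows": "0.673 0.217 0.083 0 0 -0.22 -0.18;0.673 0.217 0.083 0 0 -0.22 -0.18;0.673 0.217 0.083 0 0 -0.22 -0.18;0.673 0.217 0.083 0 0 -0.22 -0.18;0.673 0.217 0.083 0 0 -0.22 -0.18;0.673 0.217 0.083 0 0 -0.22 -0.18;0.673 0.217 0.083 0 0 -0.22 -0.18;0.673 0.217 0.083 0 0 -0.22 -0.18"}}

```text
clock: 2.27
eef_pos: [559.5, 72.5, 199.4]
tool_rot: [-3.14, 0.002, 1.693]
force: [0.1, 0.3, -0.0]
width: 50.6
gripper_force: 0.0
```

Emit:
{"api": "move_arm", "payload": {"rows": "0 0 0.467 0 0 0 -0.18;0 0 0.467 0 0 0 -0.18;0 0 0.467 0 0 0 -0.18;0 0 0.467 0 0 0 -0.18;0 0 0.467 0 0 0 -0.18;0 0 0.52 0 0 0 -0.18;0 0 0.56 0 0 0 -0.18;0 0 0.583 0 0 0 -0.18;0 0 0.583 0 0 0 -0.18"}}

```text
clock: 3.02
eef_pos: [559.3, 74.3, 24.8]
tool_rot: [-3.14, 0.001, 1.695]
force: [0.6, 0.6, 0.6]
width: 50.3
gripper_force: 0.0
```

Run:
```python
from cell import *
import cv2,numpy as np
print(read_state())
a=get_image("top")["img"][:,:,::-1][140:240,300:420];b=get_image("scene")["img"][:,:,::-1][170:240,280:380]
cv2.imwrite("pics/g1.png",np.hstack([cv2.resize(a,(480,400)),cv2.resize(b,(320,400*320//320))[:400]]))
```

```text
{'clock': 3.0167, 'qpos': array([-0.03496755,  0.84233413, -0.23040276,  1.90026463,  0.40800942,
        0.44615525, -0.43793542]), 'qd': array([-0.00409683, -0.02275569, -0.016595  , -0.00690862, -0.00762911,
        0.01761342,  0.00363426]), 'tau': array([-1.27859088e-02, -5.54997790e+01, -2.75758110e+00, -9.33367342e+00,
        6.08410989e-02, -1.88251454e-01, -3.97043279e-02]), 'eef_pos': array([559.26391729,  74.25619164,  24.76068284]), 'tool_rot': array([-3.14026918e+00,  9.03977915e-04,  1.69479022e+00]), 'force': array([0.58310442, 0.56284083, 0.57692524]), 'torque': array([ 0.04835416,  0.01035601, -0.03038878]), 'gripper_force': 0.0, 'width': 50.325679249860144}
```

View pics/g1.png

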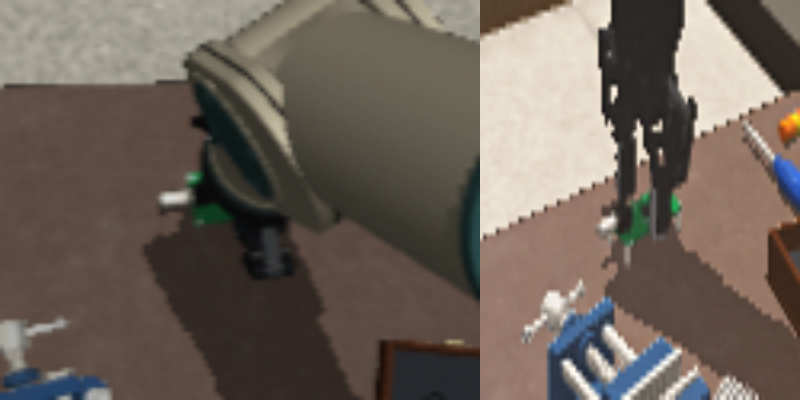

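The fingers straddle the board (right panel, about (640,225)). I'll lower to 17 mm and close.

Emit:
{"api": "move_arm", "payload": {"rows": "0 0 0.01 0 0 0 -0.18;0 0 0.02 0 0 0 -0.18;0 0 0.027 0 0 0 -0.18;0 0 0.027 0 0 0 -0.18"}}

```text
clock: 3.45
eef_pos: [559.6, 75.8, 16.8]
tool_rot: [-3.141, 0.0, 1.697]
force: [0.7, 0.1, 0.7]
width: 50.5
gripper_force: 0.0
```

Emit:
{"api": "move_arm", "payload": {"rows": "0 0 0 0 0 0 0;0 0 0 0 0 0 0.1;0 0 0 0 0 0 0.3;0 0 0 0 0 0 0.5;0 0 0 0 0 0 0.5;0 0 0 0 0 0 0.5"}}

```text
clock: 3.95
eef_pos: [559.8, 75.8, 17.5]
tool_rot: [3.141, 0.0, 1.697]
force: [-1.4, 0.3, 5.6]
width: 32.9
gripper_force: 59.1
```

Emit:
{"api": "move_arm", "payload": {"rows": "0 0 -0.03 0 0 0 0.5;0 0 -0.1 0 0 0 0.5;0 0 -0.2 0 0 0 0.5;0 0 -0.3 0 0 0 0.5;0 0 -0.4 0 0 0 0.5;0 0 -0.45 0 0 0 0.5;0 0 -0.45 0 0 0 0.5"}}

```text
clock: 4.53
eef_pos: [562.2, 76.3, 156.2]
tool_rot: [3.134, -0.0, 1.696]
force: [0.1, 0.2, -0.5]
width: 33.1
gripper_force: 59.7
```

Run:
```python
from h import *
c=(559.7,75.9,151.9,1.695);t=box(-149.5,0);print(t)
seq(c,((c[0]+t[0])/2,(c[1]+t[1])/2,152,1.668),(t[0],t[1],152,1.641))
```

```text
[517.68683003 388.36825826]
[538.693 232.134 152.      1.668] -> [0.525, -0.005, -0.0, 0, 0, 0.017]
[517.687 388.368 152.      1.641] -> [1.051, -0.01, -0.0, 0, 0, 0.034]
```

Emit:
{"api": "move_arm", "payload": {"rows": "0.12 -0.001 0 0 0 0 0.5;0.25 -0.002 0 0 0 0.01 0.5;0.37 -0.004 0 0 0 0.017 0.5;0.48 -0.005 0 0 0 0.017 0.5;0.525 -0.005 0 0 0 0.017 0.5"}}

```text
clock: 4.95
eef_pos: [536.4, 238.2, 151.7]
tool_rot: [-3.141, -0.004, 1.676]
force: [0.8, 0.2, -0.9]
width: 33.1
gripper_force: 59.7
```

Emit:
{"api": "move_arm", "payload": {"rows": "0.12 -0.004 0 0 0 0 0.5;0.25 -0.009 0 0 0 0.01 0.5;0.37 -0.013 0 0 0 0.017 0.5;0.48 -0.018 0 0 0 0.017 0.5;0.525 -0.019 0 0 0 0.017 0.5;0.525 -0.019 0 0 0 0.017 0.5;0.525 -0.019 0 0 0 0.017 0.5;0.525 -0.019 0 0 0 0.017 0.5"}}

```text
clock: 5.62
eef_pos: [518.0, 385.3, 151.2]
tool_rot: [-3.141, 0.003, 1.641]
force: [-0.3, -0.3, 0.2]
width: 33.1
gripper_force: 59.7
```

Run:
```python
from cell import *
import cv2,numpy as np
a=get_image("top")["img"][:,:,::-1][140:250,180:320];b=get_image("scene")["img"][:,:,::-1][140:290,140:320]
cv2.imwrite("pics/g2.png",np.vstack([cv2.resize(a[:,:],(382,300)),cv2.resize(b,(382,300))]))
cv2.imwrite("pics/g2.png",np.hstack([cv2.resize(a,(400,314)),cv2.resize(b,(400,314))]))
```

```text
(no output)
```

View pics/g2.png

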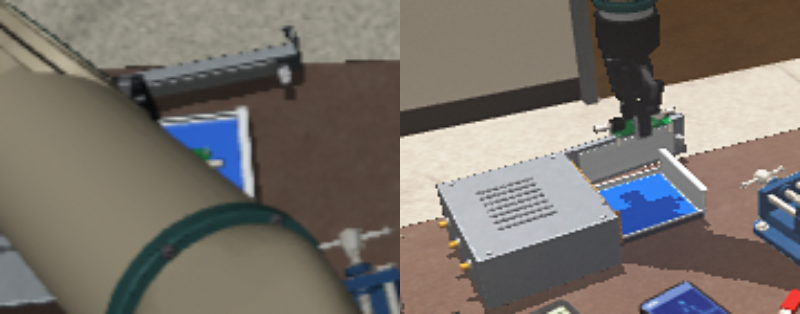

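Emit:
{"api": "move_arm", "payload": {"rows": "0 0 0.1 0 0 0 0.5;0 0 0.2 0 0 0 0.5;0 0 0.28 0 0 0 0.5;0 0 0.33 0 0 0 0.5;0 0 0.36 0 0 0 0.5;0 0 0.37 0 0 0 0.5;0 0 0.377 0 0 0 0.5;0 0 0.38 0 0 0 0.5;0 0 0.38 0 0 0 0.5"}}

```text
clock: 6.47
eef_pos: [518.0, 388.3, 39.1]
tool_rot: [3.14, -0.001, 1.643]
force: [-0.5, 0.3, -0.5]
width: 32.9
gripper_force: 59.7
```

```bash
python3 -c "
from cell import *
s=read_state();print(s['eef_pos'],s['force'],s['qpos'].round(2))"
```

```text
[518.02782985 388.3050439   39.06581342] [-0.46677652  0.25298816 -0.4530835 ] [-0.55  0.89 -0.24  1.66  0.32  0.63 -0.89]
```

Emit:
{"api": "move_arm", "payload": {"rows": "0 0 0.003 0 0 0 0.5;0 0 0.006 0 0 0 0.5;0 0 0.006 0 0 0 0.5;0 0 0.006 0 0 0 0.5"}}

```text
clock: 6.8
eef_pos: [517.4, 388.1, 36.5]
tool_rot: [3.141, -0.0, 1.643]
force: [0.4, 0.3, -0.5]
width: 32.8
gripper_force: 59.7
```

Emit:
{"api": "move_arm", "payload": {"rows": "0 0 0.003 0 0 0 0.5;0 0 0.005 0 0 0 0.5;0 0 0.005 0 0 0 0.5"}}

```text
clock: 7.05
eef_pos: [517.5, 388.2, 35.5]
tool_rot: [3.141, -0.0, 1.643]
force: [-2.3, 0.0, 5.3]
width: 33.2
gripper_force: 60.0
```

Contact with the floor is felt, so I'll release and rise.

Emit:
{"api": "move_arm", "payload": {"rows": "0 0 0 0 0 0 0.15;0 0 0 0 0 0 0.05;0 0 0 0 0 0 -0.1;0 0 0 0 0 0 -0.25;0 0 0 0 0 0 -0.25;0 0 0 0 0 0 -0.25"}}

```text
clock: 7.55
eef_pos: [517.3, 388.0, 34.6]
tool_rot: [-3.141, 0.0, 1.643]
force: [0.6, -0.3, -0.3]
width: 53.4
gripper_force: 0.0
```

Emit:
{"api": "move_arm", "payload": {"rows": "0 0 -0.03 0 0 0 -0.25;0 0 -0.08 0 0 0 -0.25;0 0 -0.16 0 0 0 -0.25;0 0 -0.28 0 0 0 -0.25;0 0 -0.4 0 0 0 -0.25;0 0 -0.4 0 0 0 -0.25;0 0 -0.4 0 0 0 -0.25"}}

```text
clock: 8.13
eef_pos: [518.7, 389.2, 158.1]
tool_rot: [3.137, -0.003, 1.643]
force: [-1.0, -0.6, -0.7]
width: 53.2
gripper_force: 0.0
```

Run:
```python
from h import *
# cmd now: z = 151.9-300*(.391)+120 
c=np.array([517.7,388.4,154.6,1.641])
for x in(-290,-250):
    t=box(x,0);print(x,t,num(c,(t[0],t[1],154.6,1.641)))
```

```text
-290 [527.54234589 248.21434712] [-0.468, -0.0, 0.0, 0, 0, -0.0]
-250 [524.73650507 288.11581648] [-0.335, -0.0, 0.0, 0, 0, -0.0]
```

Emit:
{"api": "move_arm", "payload": {"rows": "-0.12 0 0 0 0 0 1;-0.25 0 0 0 0 0 1;-0.352 0 0 0 0 0 1;-0.352 0 0 0 0 0 1;-0.352 0 0 0 0 0 1;-0.352 0 0 0 0 0 1"}}

```text
clock: 8.63
eef_pos: [524.4, 282.9, 154.1]
tool_rot: [-3.14, -0.0, 1.643]
force: [0.2, 1.3, 0.2]
width: 0.1
gripper_force: 0.0
```

Run:
```python
from cell import *
import cv2,numpy as np
a=get_image("top")["img"][:,:,::-1][140:260,170:330];b=get_image("scene")["img"][:,:,::-1][170:290,140:300]
cv2.imwrite("pics/g3.png",np.hstack([cv2.resize(a,(400,300)),cv2.resize(b,(400,300))]))
```

```text
(no output)
```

View pics/g3.png

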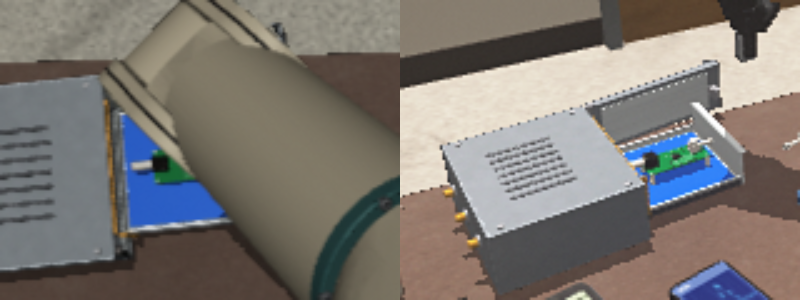

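Emit:
{"api": "move_arm", "payload": {"rows": "0 0 0.12 0 0 0 1;0 0 0.22 0 0 0 1;0 0 0.3 0 0 0 1;0 0 0.329 0 0 0 1;0 0 0.329 0 0 0 1;0 0 0.329 0 0 0 1"}}

```text
clock: 9.23
eef_pos: [524.8, 283.9, 56.2]
tool_rot: [-3.142, -0.001, 1.644]
force: [-0.2, -0.1, -0.2]
width: 0.0
gripper_force: 0.0
```

Run:
```python
from h import *
p=ray(224,206.8,39)[:2]-BO;print("connector end",p@BX,p@BY,"expect -94.5,~0")
```

```text
connector end -98.89736010789669 -0.6470804237348764 expect -94.5,~0
```

Emit:
{"api": "move_arm", "payload": {"rows": "0.03 0 0 0 0 0 1;0.045 0 0 0 0 0 1;0.052 0 0 0 0 0 1;0.058 0 0 0 0 0 1;0.064 0 0 0 0 0 1;0.07 0 0 0 0 0 1;0.076 0 0 0 0 0 1;0.082 0 0 0 0 0 1;0.09 0 0 0 0 0 1;0.1 0 0 0 0 0 1"}}

```text
clock: 10.07
eef_pos: [522.9, 311.6, 56.0]
tool_rot: [-3.141, 0.002, 1.642]
force: [-0.3, -2.8, 1.4]
width: -0.1
gripper_force: 1.2
```

Emit:
{"api": "move_arm", "payload": {"rows": "0.02 0 0 0 0 0 1;0.05 0 0 0 0 0 1;0.085 0 0 0 0 0 1;0.12 0 0 0 0 0 1;0.155 0 0 0 0 0 1;0.19 0 0 0 0 0 1;0.225 0 0 0 0 0 1;0.26 0 0 0 0 0 1;0.295 0 0 0 0 0 1;0.325 0 0 0 0 0 1;0.345 0 0 0 0 0 1;0.36 0 0 0 0 0 1"}}

```text
clock: 11.07
eef_pos: [514.4, 421.6, 55.9]
tool_rot: [-3.141, -0.001, 1.644]
force: [-0.9, -2.6, 0.0]
width: -0.1
gripper_force: 1.2
```

Emit:
{"api": "move_arm", "payload": {"rows": "0.01 0 0 0 0 0 1;0.02 0 0 0 0 0 1;0.03 0 0 0 0 0 1;0.04 0 0 0 0 0 1;0.047 0 0 0 0 0 1;0.052 0 0 0 0 0 1;0.056 0 0 0 0 0 1;0.06 0 0 0 0 0 1;0.06 0 0 0 0 0 1"}}

```text
clock: 11.82
eef_pos: [513.8, 438.6, 56.0]
tool_rot: [3.141, -0.0, 1.643]
force: [-0.3, -2.8, -0.6]
width: -0.1
gripper_force: 0.7
```

Emit:
{"api": "move_arm", "payload": {"rows": "0.003 0 0 0 0 0 1;0.006 0 0 0 0 0 1;0.008 0 0 0 0 0 1;0.01 0 0 0 0 0 1"}}

```text
clock: 12.15
eef_pos: [513.7, 441.3, 56.1]
tool_rot: [3.141, -0.0, 1.643]
force: [0.1, -1.8, 0.3]
width: -0.1
gripper_force: 1.0
```

Emit:
{"api": "move_arm", "payload": {"rows": "0.003 0 0 0 0 0 1;0.005 0 0 0 0 0 1;0.007 0 0 0 0 0 1"}}

```text
clock: 12.4
eef_pos: [513.5, 443.5, 56.1]
tool_rot: [3.141, -0.0, 1.643]
force: [-0.6, -2.2, -0.6]
width: -0.0
gripper_force: 1.0
```

Emit:
{"api": "move_arm", "payload": {"rows": "0.002 0 0 0 0 0 1;0.004 0 0 0 0 0 1"}}

```text
clock: 12.57
eef_pos: [513.4, 444.6, 56.1]
tool_rot: [3.141, -0.0, 1.643]
force: [-0.7, -1.6, -0.8]
width: 0.2
gripper_force: 1.0
```

Emit:
{"api": "move_arm", "payload": {"rows": "0.002 0 0 0 0 0 1;0.004 0 0 0 0 0 1"}}

```text
clock: 12.73
eef_pos: [513.3, 444.9, 56.1]
tool_rot: [-3.141, 0.002, 1.643]
force: [-0.3, -5.0, 3.2]
width: 0.3
gripper_force: 0.7
```

Emit:
{"api": "move_arm", "payload": {"rows": "0.002 0 0 0 0 0 1;0.004 0 0 0 0 0 1"}}

```text
clock: 12.9
eef_pos: [513.4, 444.9, 56.0]
tool_rot: [-3.141, 0.004, 1.642]
force: [-1.3, -7.2, 3.1]
width: -0.1
gripper_force: 0.6
```

The tray is seated at y≈444.9, where the force rose to 7 N. Now I'll back off and rise.

Emit:
{"api": "move_arm", "payload": {"rows": "0.002 0 0 0 0 0 1;0.002 0 0 0 0 0 1;-0.02 0 0 0 0 0 1;-0.08 0 0 0 0 0 1;-0.15 0 0 0 0 0 1;-0.2 0 -0.1 0 0 0 1;-0.2 0 -0.2 0 0 0 1;-0.2 0 -0.32 0 0 0 1;-0.2 0 -0.4 0 0 0 1;-0.2 0 -0.4 0 0 0 1"}}

```text
clock: 13.73
eef_pos: [520.4, 391.1, 182.7]
tool_rot: [3.131, -0.009, 1.643]
force: [0.3, 1.5, 0.6]
width: -0.1
gripper_force: 0.0
```

Run:
```python
from cell import *
from h import *
import cv2,numpy as np
print(read_state()["eef_pos"])
H=box(-83.5,-92);print("hinge guess",H)
a=get_image("scene")["img"][:,:,::-1][160:290,150:310].copy()
a=cv2.resize(a,None,fx=5,fy=4.6)
cv2.imwrite("pics/g4.png",a)
# inner/outer door edges in box coords from the first top picture
c=lambda u,v,z:ray((u+.5)/5-.5+140,(v+.5)/5-.5+140,z)
for u,v in[(378,138),(700,80),(385,160),(715,97)]:
    p=c(u,v,81)[:2]-BO;print(p@BX,p@BY)
```

```text
[520.43750346 391.10373819 182.71477781]
hinge guess [604.83057223 460.65911657]
-93.77824860295273 -100.06329935245606
-261.2132069034544 -114.25497382308872
-96.61906483428068 -88.26573810058011
-268.1594245799325 -104.62303609861185
```

View pics/g4.png

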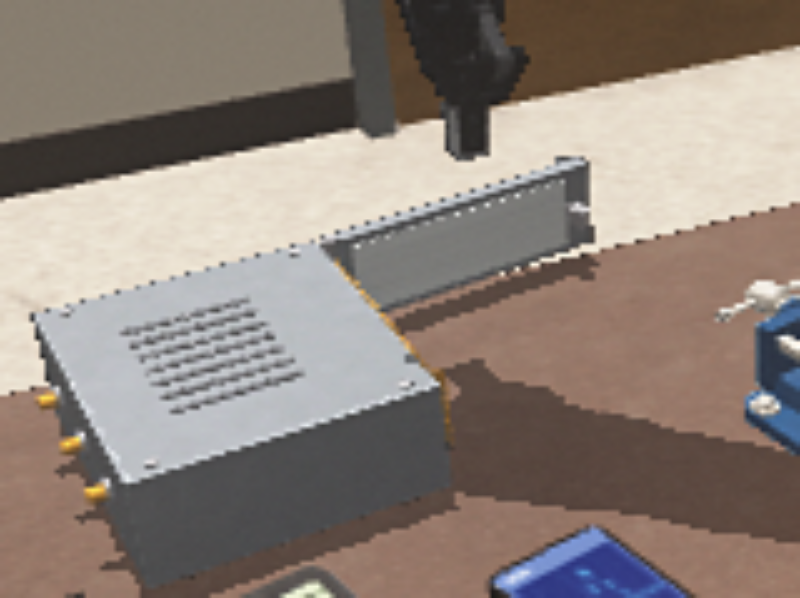

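```bash
cat > d.py <<'E'
from h import *
H=np.array([-84,-88.5])
def tcp(th,clear=0,r=138):
    y=np.array([-np.sin(th),np.cos(th)]);x=np.array([np.cos(th),np.sin(th)])
    return H+r*y-(11+11*abs(np.cos(th))+14.5*abs(np.sin(th))+clear)*x
def rows(cur,ths):
    for t in ths:
        p=tcp(t)-cur;print(round(t,3),tcp(t).round(1),f"{p[0]/300:.3f} {-p[1]/300:.3f} 0 0 0 0 1")
if __name__=="__main__":
    c=np.array([-150.4,0]);p=tcp(1.656,25);print(p,((p-c)/300*[1,-1]).round(3))
    print((175.9-55)/300)
    rows(p,[1.656,1.6,1.5])
    rows(tcp(1.5),np.arange(1.45,.89,-.05))
    rows(tcp(.9),np.arange(.85,.29,-.05))
E
python3 d.py
```

```text
[-217.12661785 -151.44099074] [-0.222  0.505]
0.403
1.656 [-219.3 -126.5] -0.007 -0.083 0 0 0 0 1
1.6 [-221.2 -118.3] -0.014 -0.110 0 0 0 0 1
1.5 [-223.5 -104.9] -0.021 -0.155 0 0 0 0 1
1.45 [-224.2  -98.4] -0.002 -0.022 0 0 0 0 1
1.4 [-224.6  -91.8] -0.004 -0.044 0 0 0 0 1
1.35 [-224.7  -85.2] -0.004 -0.066 0 0 0 0 1
1.3 [-224.4  -78.5] -0.003 -0.088 0 0 0 0 1
1.25 [-223.9  -71.8] -0.001 -0.110 0 0 0 0 1
1.2 [-222.9  -65.1] 0.002 -0.133 0 0 0 0 1
1.15 [-221.7  -58.4] 0.006 -0.155 0 0 0 0 1
1.1 [-220.1  -51.7] 0.011 -0.177 0 0 0 0 1
1.05 [-218.2  -45. ] 0.018 -0.200 0 0 0 0 1
1.0 [-215.9  -38.5] 0.025 -0.222 0 0 0 0 1
0.95 [-213.2  -32. ] 0.034 -0.243 0 0 0 0 1
0.9 [-210.2  -25.6] 0.044 -0.264 0 0 0 0 1
0.85 [-206.9  -19.3] 0.011 -0.021 0 0 0 0 1
0.8 [-203.2  -13.2] 0.023 -0.041 0 0 0 0 1
0.75 [-199.2   -7.2] 0.037 -0.061 0 0 0 0 1
0.7 [-194.9   -1.5] 0.051 -0.080 0 0 0 0 1
0.65 [-190.2    4.1] 0.067 -0.099 0 0 0 0 1
0.6 [-185.2    9.4] 0.083 -0.117 0 0 0 0 1
0.55 [-180.    14.5] 0.101 -0.134 0 0 0 0 1
0.5 [-174.4   19.4] 0.120 -0.150 0 0 0 0 1
0.45 [-168.5   23.9] 0.139 -0.165 0 0 0 0 1
0.4 [-162.4   28.2] 0.159 -0.179 0 0 0 0 1
0.35 [-156.    32.1] 0.181 -0.192 0 0 0 0 1
0.3 [-149.4   35.7] 0.203 -0.204 0 0 0 0 1
```

Emit:
{"api": "move_arm", "payload": {"rows": "-0.06 0.1 0 0 0 0 1;-0.1 0.2 0 0 0 0 1;-0.15 0.32 0 0 0 0 1;-0.2 0.42 0 0 0 0 1;-0.222 0.505 0 0 0 0 1;-0.222 0.505 0 0 0 0 1;-0.222 0.505 0 0 0 0 1;-0.222 0.505 0 0 0 0 1"}}

```text
clock: 14.45
eef_pos: [671.8, 332.6, 174.5]
tool_rot: [-3.139, -0.001, 1.644]
force: [-0.5, 0.1, -0.6]
width: 0.2
gripper_force: 0.0
```

Emit:
{"api": "move_arm", "payload": {"rows": "0 0 0.12 0 0 0 1;0 0 0.24 0 0 0 1;0 0 0.34 0 0 0 1;0 0 0.39 0 0 0 1;0 0 0.403 0 0 0 1;0 0 0.403 0 0 0 1;0 0 0.403 0 0 0 1"}}

```text
clock: 15.03
eef_pos: [674.0, 332.9, 57.0]
tool_rot: [3.139, -0.002, 1.644]
force: [1.0, -0.2, 1.2]
width: 0.1
gripper_force: 0.0
```

Run:
```python
from cell import *
from h import *
s=read_state();p=s["eef_pos"][:2]-BO;print(s["eef_pos"],p@BX,p@BY,s["force"],s["qpos"].round(2))
```

```text
[673.9768163  332.93811659  57.00502667] -215.75672303794875 -152.01679863012862 [ 0.97289956 -0.19854494  1.23167452] [-0.36  0.99 -0.27  1.31  0.29  0.87 -0.63]
```

Now in position. I'll touch the door and begin the swing.

Emit:
{"api": "move_arm", "payload": {"rows": "-0.002 -0.03 0 0 0 0 1;-0.004 -0.05 0 0 0 0 1;-0.006 -0.065 0 0 0 0 1;-0.007 -0.075 0 0 0 0 1;-0.008 -0.083 0 0 0 0 1;-0.01 -0.091 0 0 0 0 1;-0.012 -0.1 0 0 0 0 1;-0.014 -0.11 0 0 0 0 1;-0.016 -0.122 0 0 0 0 1;-0.018 -0.133 0 0 0 0 1;-0.02 -0.144 0 0 0 0 1;-0.021 -0.155 0 0 0 0 1"}}

```text
clock: 16.03
eef_pos: [627.2, 322.3, 55.4]
tool_rot: [3.141, -0.001, 1.643]
force: [0.2, 1.8, 2.8]
width: -0.1
gripper_force: 1.7
```

Emit:
{"api": "move_arm", "payload": {"rows": "-0.002 -0.022 0 0 0 0 1;-0.004 -0.044 0 0 0 0 1;-0.004 -0.066 0 0 0 0 1;-0.003 -0.088 0 0 0 0 1;-0.001 -0.11 0 0 0 0 1;0.002 -0.133 0 0 0 0 1;0.006 -0.155 0 0 0 0 1;0.011 -0.177 0 0 0 0 1;0.018 -0.2 0 0 0 0 1;0.025 -0.222 0 0 0 0 1;0.034 -0.243 0 0 0 0 1;0.044 -0.264 0 0 0 0 1"}}

```text
clock: 17.03
eef_pos: [546.8, 329.6, 55.2]
tool_rot: [3.141, 0.0, 1.643]
force: [0.5, 0.1, 0.1]
width: -0.1
gripper_force: 0.4
```

Run:
```python
from cell import *
from h import *
import cv2
s=read_state();p=s["eef_pos"][:2]-BO;print(s["eef_pos"],p@BX,p@BY,s["force"],s["qpos"].round(2))
b=get_image("scene")["img"][:,:,::-1][160:290,150:310]
cv2.imwrite("pics/g5.png",cv2.resize(b,None,fx=4,fy=4))
```

```text
[546.80201554 329.6013855   55.17240082] -210.16442871811805 -24.921204811555516 [0.5465797  0.14425947 0.1051209 ] [-0.44  0.86 -0.24  1.68  0.31  0.64 -0.78]
```

View pics/g5.png

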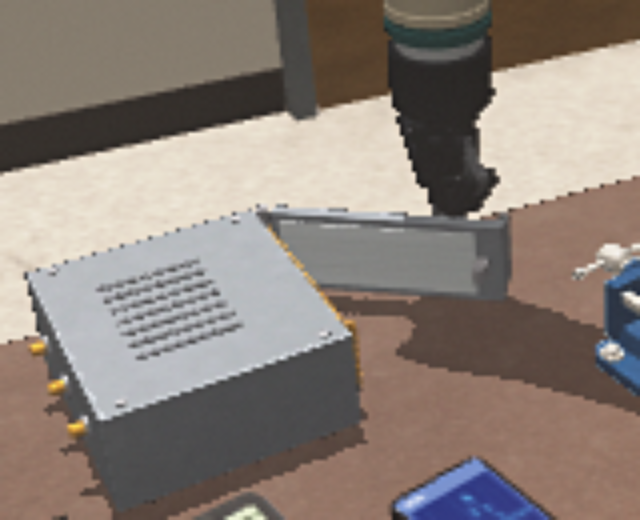

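The door is swinging with the finger (finger at (455,205), free edge at (500,255)). Continue to about 0.3 rad.

Emit:
{"api": "move_arm", "payload": {"rows": "0.011 -0.021 0 0 0 0 1;0.023 -0.041 0 0 0 0 1;0.037 -0.061 0 0 0 0 1;0.051 -0.08 0 0 0 0 1;0.067 -0.099 0 0 0 0 1;0.083 -0.117 0 0 0 0 1;0.101 -0.134 0 0 0 0 1;0.12 -0.15 0 0 0 0 1;0.139 -0.165 0 0 0 0 1;0.159 -0.179 0 0 0 0 1;0.175 -0.188 0 0 0 0 1;0.181 -0.192 0 0 0 0 1"}}

```text
clock: 18.08
eef_pos: [485.0, 380.9, 55.1]
tool_rot: [-3.141, -0.001, 1.644]
force: [-0.3, 1.0, 0.3]
width: -0.2
gripper_force: 0.0
```

Run:
```python
from d import *
rows(tcp(.35),[.3,.27,.24,.21,.19,.17,.15,.14,.13])
rows(tcp(.13),[.12,.11,.1,.09,.08,.07,.06,.05,.04,.03,.02,.01,0,-.01,-.02])
```

```text
0.3 [-149.4   35.7] 0.022 -0.012 0 0 0 0 1
0.27 [-145.4   37.7] 0.036 -0.019 0 0 0 0 1
0.24 [-141.2   39.6] 0.049 -0.025 0 0 0 0 1
0.21 [-137.    41.3] 0.063 -0.031 0 0 0 0 1
0.19 [-134.2   42.4] 0.073 -0.034 0 0 0 0 1
0.17 [-131.3   43.4] 0.082 -0.038 0 0 0 0 1
0.15 [-128.4   44.4] 0.092 -0.041 0 0 0 0 1
0.14 [-126.9   44.8] 0.097 -0.042 0 0 0 0 1
0.13 [-125.5   45.3] 0.102 -0.044 0 0 0 0 1
0.12 [-124.    45.7] 0.005 -0.001 0 0 0 0 1
0.11 [-122.5   46.1] 0.010 -0.003 0 0 0 0 1
0.1 [-121.1   46.5] 0.015 -0.004 0 0 0 0 1
0.09 [-119.6   46.9] 0.020 -0.005 0 0 0 0 1
0.08 [-118.1   47.2] 0.025 -0.007 0 0 0 0 1
0.07 [-116.6   47.6] 0.030 -0.008 0 0 0 0 1
0.06 [-115.1   47.9] 0.035 -0.009 0 0 0 0 1
0.05 [-113.6   48.2] 0.040 -0.010 0 0 0 0 1
0.04 [-112.1   48.5] 0.045 -0.011 0 0 0 0 1
0.03 [-110.6   48.8] 0.050 -0.012 0 0 0 0 1
0.02 [-109.   49.] 0.055 -0.013 0 0 0 0 1
0.01 [-107.5   49.3] 0.060 -0.013 0 0 0 0 1
0 [-106.    49.5] 0.065 -0.014 0 0 0 0 1
-0.01 [-104.8   49.7] 0.069 -0.015 0 0 0 0 1
-0.02 [-103.5   49.9] 0.073 -0.016 0 0 0 0 1
```

Emit:
{"api": "move_arm", "payload": {"rows": "0.022 -0.012 0 0 0 0 1;0.036 -0.019 0 0 0 0 1;0.049 -0.025 0 0 0 0 1;0.063 -0.031 0 0 0 0 1;0.073 -0.034 0 0 0 0 1;0.082 -0.038 0 0 0 0 1;0.092 -0.041 0 0 0 0 1;0.097 -0.042 0 0 0 0 1;0.102 -0.044 0 0 0 0 1"}}

```text
clock: 18.83
eef_pos: [470.7, 409.1, 55.1]
tool_rot: [3.141, 0.0, 1.643]
force: [1.3, -0.1, 0.4]
width: 0.0
gripper_force: 0.0
```

Emit:
{"api": "move_arm", "payload": {"rows": "0.003 -0.001 0 0 0 0 1;0.006 -0.001 0 0 0 0 1;0.009 -0.002 0 0 0 0 1;0.012 -0.003 0 0 0 0 1;0.015 -0.004 0 0 0 0 1"}}

```text
clock: 19.25
eef_pos: [469.3, 413.4, 55.1]
tool_rot: [3.141, 0.0, 1.643]
force: [0.1, 0.4, 0.1]
width: 0.0
gripper_force: 0.0
```

Emit:
{"api": "move_arm", "payload": {"rows": "0.003 -0.001 0 0 0 0 1;0.006 -0.002 0 0 0 0 1;0.009 -0.002 0 0 0 0 1"}}

```text
clock: 19.5
eef_pos: [468.3, 416.1, 55.1]
tool_rot: [-3.142, 0.0, 1.643]
force: [-0.3, -0.8, 0.4]
width: -0.0
gripper_force: 0.0
```

Emit:
{"api": "move_arm", "payload": {"rows": "0.003 -0.001 0 0 0 0 1;0.005 -0.001 0 0 0 0 1;0.007 -0.002 0 0 0 0 1"}}

```text
clock: 19.75
eef_pos: [468.0, 417.0, 55.1]
tool_rot: [3.142, 0.002, 1.642]
force: [1.5, -3.8, 1.5]
width: 0.0
gripper_force: 0.0
```

Emit:
{"api": "move_arm", "payload": {"rows": "0.002 0 0 0 0 0 1;0.004 -0.001 0 0 0 0 1;0.005 -0.001 0 0 0 0 1"}}

```text
clock: 20.0
eef_pos: [467.9, 417.2, 55.1]
tool_rot: [-3.142, 0.004, 1.642]
force: [1.7, -6.6, 3.9]
width: 0.2
gripper_force: 0.0
```

Emit:
{"api": "move_arm", "payload": {"rows": "0.002 0 0 0 0 0 1;0.004 -0.001 0 0 0 0 1;0.005 -0.001 0 0 0 0 1"}}

```text
clock: 20.25
eef_pos: [467.9, 417.3, 55.0]
tool_rot: [-3.141, 0.006, 1.641]
force: [1.5, -8.5, 4.1]
width: 0.1
gripper_force: 0.0
```

Emit:
{"api": "move_arm", "payload": {"rows": "0.002 0 0 0 0 0 1;0.003 -0.001 0 0 0 0 1;0.004 -0.001 0 0 0 0 1"}}

```text
clock: 20.5
eef_pos: [467.6, 417.3, 54.8]
tool_rot: [-3.141, 0.008, 1.641]
force: [2.2, -10.5, 3.6]
width: 0.2
gripper_force: 0.0
```

Emit:
{"api": "move_arm", "payload": {"rows": "0.002 0 0 0 0 0 1;0.003 0 0 0 0 0 1;0.004 -0.001 0 0 0 0 1"}}

```text
clock: 20.75
eef_pos: [467.4, 417.3, 54.7]
tool_rot: [-3.141, 0.009, 1.64]
force: [3.2, -12.1, 4.9]
width: -0.2
gripper_force: 0.0
```

Emit:
{"api": "move_arm", "payload": {"rows": "0.002 0 0 0 0 0 1;0.003 0 0 0 0 0 1;0.004 -0.001 0 0 0 0 1"}}

```text
clock: 21.0
eef_pos: [467.0, 419.4, 54.7]
tool_rot: [-3.141, 0.008, 1.64]
force: [2.8, -9.3, 1.7]
width: -0.0
gripper_force: 0.0
```

Emit:
{"api": "move_arm", "payload": {"rows": "0.002 0 0 0 0 0 1;0.003 0 0 0 0 0 1;0.004 0 0 0 0 0 1"}}

```text
clock: 21.25
eef_pos: [466.2, 423.4, 54.7]
tool_rot: [-3.141, 0.003, 1.641]
force: [0.5, -3.1, -0.3]
width: -0.1
gripper_force: 0.0
```

It clicked: the force dropped as the door jumped in. I'll press on gently to the bumper.

Emit:
{"api": "move_arm", "payload": {"rows": "0.002 0 0 0 0 0 1;0.003 0 0 0 0 0 1;0.004 -0.001 0 0 0 0 1"}}

```text
clock: 21.5
eef_pos: [465.1, 427.4, 55.1]
tool_rot: [3.141, -0.001, 1.643]
force: [-0.0, -2.7, 0.0]
width: -0.0
gripper_force: 0.0
```

Emit:
{"api": "move_arm", "payload": {"rows": "0.002 0 0 0 0 0 1;0.003 0 0 0 0 0 1;0.004 -0.001 0 0 0 0 1"}}

```text
clock: 21.75
eef_pos: [465.0, 427.5, 55.1]
tool_rot: [-3.142, 0.001, 1.643]
force: [1.4, -4.6, 1.8]
width: 0.1
gripper_force: 0.0
```

Emit:
{"api": "move_arm", "payload": {"rows": "0.002 0 0 0 0 0 1;0.003 0 0 0 0 0 1;0.004 0 0 0 0 0 1"}}

```text
clock: 22.0
eef_pos: [465.0, 427.6, 55.1]
tool_rot: [-3.141, 0.003, 1.642]
force: [1.1, -6.8, 2.6]
width: 0.1
gripper_force: 0.0
```

Emit:
{"api": "move_arm", "payload": {"rows": "0.003 0 0 0 0 0 1;0.004 0 0 0 0 0 1;0.004 0 0 0 0 0 1"}}

```text
clock: 22.25
eef_pos: [464.9, 427.6, 55.1]
tool_rot: [-3.141, 0.005, 1.642]
force: [0.5, -8.6, 3.6]
width: 0.3
gripper_force: 0.0
```

Emit:
{"api": "move_arm", "payload": {"rows": "-0.01 0 0 0 0 0 1;-0.03 0 0 0 0 0 1;-0.08 0 0 0 0 0 1;-0.15 0 0 0 0 0 1;-0.2 0 -0.08 0 0 0 1;-0.2 0 -0.2 0 0 0 1;-0.2 0 -0.3 0 0 0 1;-0.25 0.1 -0.4 0 0 0 1;-0.3 0.2 -0.5 0 0 0 1;-0.35 0.3 -0.5 0 0 0 1;-0.35 0.3 -0.5 0 0 0 1;-0.35 0.3 -0.5 0 0 0 1"}}

```text
clock: 23.25
eef_pos: [564.6, 331.1, 205.7]
tool_rot: [3.139, -0.002, 1.639]
force: [-0.6, 0.2, -0.4]
width: -0.1
gripper_force: 0.0
```

Run:
```python
from cell import *
import cv2,numpy as np
print(read_state()["force"])
a=get_image("top")["img"][:,:,::-1][140:260,140:300];b=get_image("scene")["img"][:,:,::-1][160:290,150:310]
cv2.imwrite("pics/g6.png",np.hstack([cv2.resize(a,(400,300)),cv2.resize(b,(400,325))[:300]]))
```

```text
[-0.61834865  0.15498319 -0.40845702]
```

View pics/g6.png

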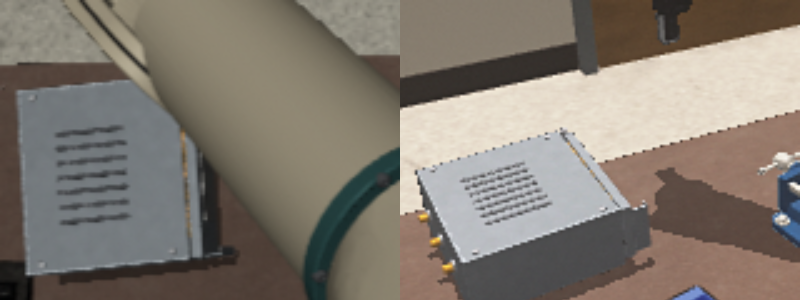

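The door lies shut, parallel to the box front (right panel, about (600,175)), and the robot is clear. Handing in.

```bash
python3 -c "
from cell import *
print(finish_job())"
```

```text
the job is handed in; nothing more can be done
None
```

I handed the job in at about 23 s of robot time, with no verdict returned: the board lies flat in the tray, the tray is home (about 7 N), and the door clicked over and seated (peak about 13 N, limit 30), with the robot clear and the bystanders not approached.

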